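# Fetch the trap cup from behind the cleaning bottles

### The job

The grey drain-trap cup stands at the back of the tray, shut in by three cleaning products (a trigger spray bottle, a jug and a jar). Clear all three to the black rubber mat at the side, and only when all three stand upright together on the mat, fetch the cup and stand it upright in the round white pan. Then put each of the three back upright at the same spot in the tray where it stood at the start, and do not tip any of them over on the way.

Things in the scene. Friction and masses are not known exactly. Their poses are not given: they have to be found in the camera images.
- spray: Loose trigger spray bottle, 180 mm tall, 0.28 kg: dark blue round body 60 mm across, neck 26 mm across at 128-145 mm, white head at 145-179 mm, 26 mm wide (its y), 66 mm long (its x, from 40 mm in front, -x, to 26 mm behind), nozzle and trigger in front. Origin: centre of the underside, z up. Grip the head across y, TCP about 165 mm above the origin. Starts in the tray.
- jug: Loose red plastic jug, 160 mm tall, 0.4 kg: body 58 mm (its x) by 80 mm (its y) up to 100 mm, shoulder to 126 mm, small handle at -y; on top, on the axis, a round blue cap 34 mm across from 126 to 160 mm. Origin: centre of the underside, z up. Grip the cap, TCP about 149 mm above the origin. Starts in the tray.
- jar: Loose round clear jar with white contents, 100 mm tall, 0.25 kg: body 62 mm across, red lid 60 mm across from 76 to 100 mm. Origin: centre of the underside, z up. Grip the lid, TCP about 90 mm above the origin. Starts in the tray.
- cup: Loose open drain-trap cup of grey plastic, 60 mm tall, 60 g: round, 40 mm across at the foot, 48 mm at 40 mm height, ribbed collar 54 mm across from 42 to 60 mm. Origin: centre of the underside, z up. Starts at the back (+x) of the tray amid the three products. Grip the collar, TCP about 46 mm above the origin.
- tray: Fixed grey tray, 200 mm (its x) by 280 mm (its y), 25 mm high, walls and floor 5 mm thick. Origin: centre of the underside. One product stands 50 mm in front (-x) of the centre, two 10 mm behind it and 80 mm to left and right; which is where changes. The cup is 30 mm behind the centre. A plastic ring and a stopper under 25 mm high lie in the front corners.
- mat: Fixed black rubber mat, 200 x 200 mm, 4 mm thick, on the table to the left or right of the tray: the side area. Origin: centre of the underside. A product is on the mat when its origin is over the mat and it stands upright.
- pan: Fixed round white pan, 160 mm across the rim, 25 mm high, inner floor about 136 mm across and 5 mm above its underside. On the table on the other side of the tray from the mat. Origin: centre of the underside.

How it is judged (in metres and radians):
On the way, in this order (a step that is already met when the one before it is completed fails the run):
1. spray bottle, jug and jar all stand upright on the mat, released (x of spray in the frame of mat between -0.1 and 0.1 m and y of spray in the frame of mat between -0.1 and 0.1 m and z of each of spray, jug, jar in the frame of mat below 0.01 m and angle between each of spray, jug, jar's own z axis and vertical below 0.12 rad and x of jug in the frame of mat between -0.1 and 0.1 m and y of jug in the frame of mat between -0.1 and 0.1 m and x of jar in the frame of mat between -0.1 and 0.1 m and y of jar in the frame of mat between -0.1 and 0.1 m and contact force between each of spray, jug, jar and the fingers below 0.05 N and linear speed of each of spray, jug, jar below 0.02 m/s), for 0.2 s.
2. the cup stands upright in the pan, released, while the three products still stand on the mat (horizontal distance between cup and pan below 0.045 m and z of cup in the frame of pan below 0.011 m and angle between each of cup, spray, jug, jar's own z axis and vertical below 0.12 rad and linear speed of cup below 0.02 m/s and contact force between cup and the fingers below 0.05 N and x of spray in the frame of mat between -0.1 and 0.1 m and y of spray in the frame of mat between -0.1 and 0.1 m and z of each of spray, jug, jar in the frame of mat below 0.01 m and x of jug in the frame of mat between -0.1 and 0.1 m and y of jug in the frame of mat between -0.1 and 0.1 m and x of jar in the frame of mat between -0.1 and 0.1 m and y of jar in the frame of mat between -0.1 and 0.1 m), for 0.2 s.
At the end, for the whole second after the job is handed in: The cup stands upright on the floor of the pan (its axis within 45 mm of the pan's), and spray bottle, jug and jar each stand upright (within 0.12 rad) within 15 mm of where each stood at the start; all released and at rest (horizontal distance between cup and pan below 0.045 m and z of cup in the frame of pan below 0.011 m and angle between each of cup, spray, jug, jar's own z axis and vertical below 0.12 rad and linear speed of each of cup, spray, jug, jar below 0.02 m/s and distance of each of spray, jug, jar from where it was at the start of the episode below 0.015 m and contact force between each of spray, jug, jar, cup and the fingers below 0.05 N); the robot touches nothing.
It fails at once if a product is tipped over (leans more than 0.6 rad) (angle between any of spray, jug, jar's own z axis and vertical above 0.6 rad).
It also fails if it takes over 141 s, if anything falls off the work surface, if the arm or the gripper's body presses on something with over 40 N, if the wrist force passes 120 N, or if a joint passes its speed limit or range.

### The arm

A 6-joint arm with a two-finger parallel gripper is mounted at the origin on the work surface. World frame = base frame: x ahead of the robot, y to its left, z up, the work surface at z = 0. Lengths are in mm, angles in rad, forces in N, time in s.
With the tool pointing down it reaches from about 275 to 750 mm from the base axis. Payload 10.2 kg.
Tool frame: the origin (TCP) lies between the finger pads, 19 mm behind the fingertips; this is the grasp point; z points along the fingers, y is the line along which they close (so a half turn about z gives the same grasp; the last joint's range is limited). The gripper opens to 85 mm and grips with 20 to 120 N. Pads are 22 mm wide; open, the fingers measure 114 mm over their backs; the gripper's body (76 mm by 85 mm) begins 54 mm behind the grasp point. The pads swing forward as they close: fully open they stand 13 mm farther back than shut.
Start: joints at [-1.329, 0.313, 1.498, -0, 1.331, -0.223], TCP at [235.317, -469.316, 249.994] pointing down, gripper open.
Joint ranges: [-2.94, 2.94], [-0.97, 2.17], [0.19, 2.56], [-1.23, 4.37], [0.02, 3.11], [-2.88, 2.88]. Speed limits (rad/s): [2.39, 2.39, 3.01, 3.14, 3.14, 3.14].

### API

Orientations are given as [roll, pitch, yaw] about the fixed x, y, z axes, in that order (R = Rz(yaw) Ry(pitch) Rx(roll)).
In Python, from workcell import r, optics gives the robot as it stands.
- The arm moves only by the tool apply_moves, never from a script. Its arguments are lists of equal length, an entry for each row: "delta_pos": the shift along the tool's x, y, z in mm, a list of three; "delta_rot": the turn, a rotation vector about the tool's x, y, z in rad, a list of three; "fingers": the finger opening in mm, from 0 to 85.4. A call has 1 to 20 rows; each row shifts and turns the commanded pose from where the row before left it, along the tool's axes as they then stand; what a row does not reach is not made up. A row lasts 1/12 s, in which the tool goes at most 41.7 mm and 7.16 degrees, less where a joint would pass 70% of its speed; a pose out of reach is approached as far as the arm can. A call is refused whole if a number of a shift passes 41.7 or a number of a turn 0.125, either way. A call with a gripper value outside its range is refused whole. The fingers move at their own pace and stop on an object; the grip force is fixed at half the most. Time passes only in rows, so rows that do not move let the fingers close. It gives the time, the measured TCP pose, the force, the opening and the grip force at its end, in the units of the state.
- r.state(): the state, without advancing time (a new reading comes with each control period).
- optics.capture(name): name is "scene" or "top" or "wrist"; returns a dict with "pixels" (480x640x3 uint8, red, green, blue), "intrinsics" (3x3 intrinsics, pixels), "camera_from_world" (4x4, takes a point from world to camera coordinates). Camera axes: x right, y down, z forward; pixel columns grow to the right and rows downward; lengths in mm; the calibration is good to about 2 mm. A picture is of the moment at which its call begins. There is no depth.
- r.finish_job(): hands the job in; it is judged then, once.
The state is a dict: "clock": time; "joint_positions": joint angles; "qd": joint speeds; "tau": joint torques, N m; "ee_pos": TCP position; "tcp_rot": TCP orientation; "ft_force": force on the tool from outside, world axes, zero at the start; "torque": the same for the moment, N m; "width": finger opening in mm; "gripper_force": force on a finger pad.
Only numpy, scipy, OpenCV 4.12 (cv2) and the standard library are available. Lean on these libraries where they do the work, as an engineer would, in place of code of your own. Each camera call takes 0.05 s, during which the arm holds its last target. There are 200 camera calls.

## Working session

There is one attempt and no reset: what is moved stays moved. The work goes in short steps, Python scripts to look and compute and a tool call to move; the robot and the scene stay as the last step left them, time stands still between calls to the robot, and variables do not carry over. Pictures are saved under pics/ and viewed, at most 14 in all, crops included, and the job is handed in when it is done.

Besides the shell and the picture viewer there is one more tool, called after ">>>" in YAML: its name, and indented under it one key for each argument. apply_moves: Moves the arm, as the interface text tells. Its arguments: {"type":"object","properties":{"delta_pos":{"type":"array"},"delta_rot":{"type":"array"},"fingers":{"type":"array"}},"required":["delta_pos","delta_rot","fingers"]}

```bash
mkdir -p pics; cat > h.py <<'E'
import numpy as np, cv2
from workcell import r, optics
def cap(n,f):
    d=optics.capture(n); cv2.imwrite('pics/'+f+'.png',cv2.cvtColor(d['pixels'],cv2.COLOR_RGB2BGR))
    np.savez('pics/'+f+'.npz',K=d['intrinsics'],T=d['camera_from_world']); return d
def px(f,u,v,z):
    d=np.load('pics/'+f+'.npz');K,T=np.array(d['K']),np.array(d['T'])
    ray=T[:3,:3].T@np.linalg.inv(K)@[u,v,1]; c=-T[:3,:3].T@T[:3,3]
    return (c+ray*(z-c[2])/ray[2]).round(1)
E
python3 - <<'E'
from h import *
for n in('top','scene'):
    cap(n,n+'0'); d=np.load('pics/'+n+'0.npz'); print(d['T'].round(2),d['K'])
print(r.state())
E
```

```text
[[-2.0000e-02 -1.0000e+00  0.0000e+00  2.0730e+01]
 [-9.9000e-01  2.0000e-02 -1.2000e-01  5.6696e+02]
 [ 1.2000e-01 -1.0000e-02 -9.9000e-01  7.7078e+02]
 [ 0.0000e+00  0.0000e+00  0.0000e+00  1.0000e+00]] [[480.39428323   0.         320.81158981]
 [  0.         480.39428323 239.36935718]
 [  0.           0.           1.        ]]
[[ 7.90000e-01  6.10000e-01 -1.00000e-02 -4.38810e+02]
 [ 4.70000e-01 -6.20000e-01 -6.30000e-01 -2.18060e+02]
 [-3.90000e-01  5.00000e-01 -7.80000e-01  1.33995e+03]
 [ 0.00000e+00  0.00000e+00  0.00000e+00  1.00000e+00]] [[530.38934758   0.         318.06146388]
 [  0.         530.38934758 240.48360775]
 [  0.           0.           1.        ]]
{'clock': 0.1, 'joint_positions': array([-1.32936984e+00,  3.13359380e-01,  1.49833892e+00,  3.77515489e-05,
        1.33102742e+00, -2.23400920e-01]), 'qd': array([-0.00041604, -0.00112098, -0.00194156,  0.00025421,  0.00068812,
        0.00197485]), 'tau': array([ 4.02022575e-03, -4.12893927e+01, -2.60141730e+01, -1.34789407e-04,
        2.98860774e-03,  1.78836871e-05]), 'ee_pos': array([ 235.28694845, -469.09283318,  249.5183916 ]), 'tcp_rot': array([-3.14049587e+00, -2.86777845e-04,  4.64818260e-01]), 'ft_force': array([-0.3346423 ,  0.53737826,  0.81553121]), 'torque': array([-0.01329813,  0.00697997,  0.03663183]), 'gripper_force': 0.0, 'width': 85.2932518374796}
```

View pics/top0.png

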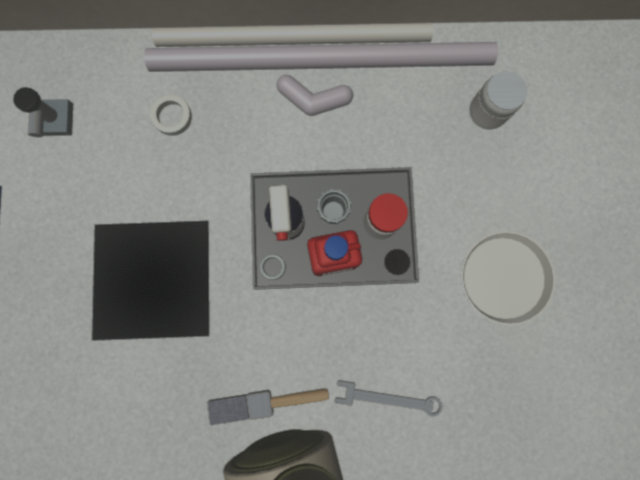

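View pics/scene0.png

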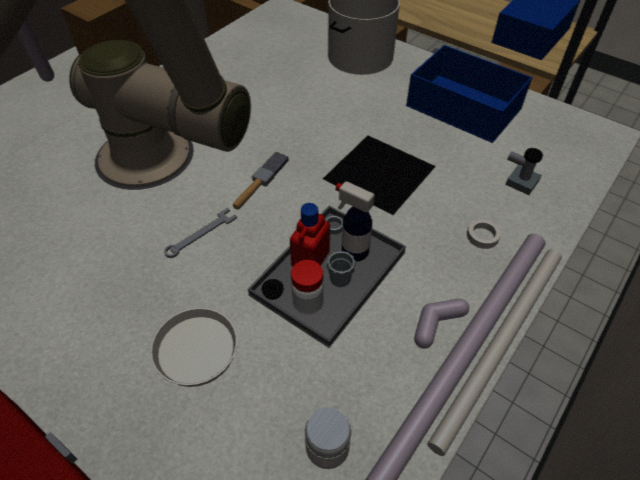

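The top view shows the tray with corners near (252,174), (411,168), (417,283) and (254,289). The spray is on the left with its head at (280,208), the jug is in front with its cap at (336,247), and the jar is on the right with its lid at (388,213). The cup is at (333,207). The mat is on the left, centred near (151,280), and the pan is on the right, near (507,278). I'll enlarge the tray next.

```bash
python3 - <<'E'
from h import *
im=cv2.imread('pics/top0.png'); c=im[160:300,240:430]
cv2.imwrite('pics/c0.png',cv2.resize(c,None,fx=4,fy=4,interpolation=cv2.INTER_CUBIC))
f='top0'
for n,u,v,z in [('trayTL',252,174,25),('TR',411,168,25),('BR',417,283,25),('BL',254,289,25),('jar',388,213,105),('cap',336,247,165),('cup',333.5,207,65),('spray head',280,208,184),('matTL',94,225,4),('TR',209,221,4),('BR',209,334,4),('BL',93,339,4),('pan',507.5,278,25)]: print(n,px(f,u,v,z))
E
```

```text
trayTL [684.6 125.1  25. ]
TR [ 689.7 -150.    25. ]
BR [ 491.3 -151.3   25. ]
BL [487.  122.5  25. ]
jar [597.4 -95.1 105. ]
cap [540.  -11.3 165. ]
cup [616.2 -12.7  65. ]
spray head [593.4  65.  184. ]
matTL [604.6 403.8   4. ]
TR [607.5 203.4   4. ]
BR [413.1 202.    4. ]
BL [409.  398.3   4. ]
pan [ 496.4 -304.2   25. ]
```

View pics/c0.png

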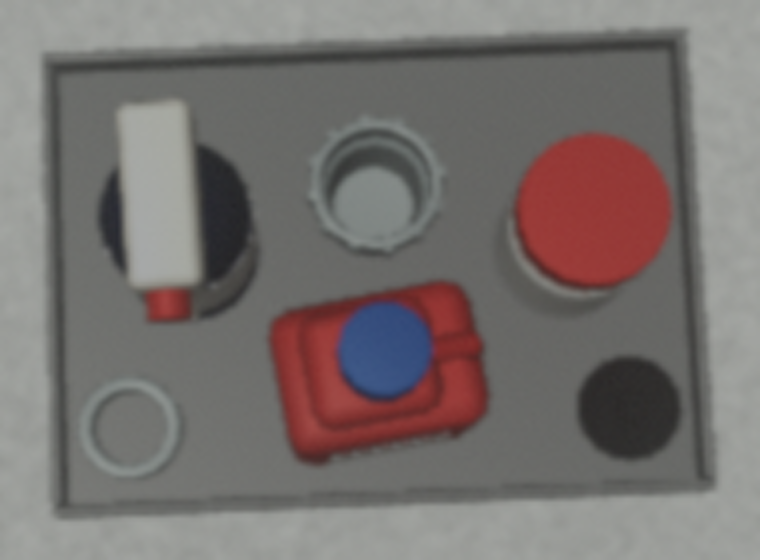

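The crop confirms the layout. The cap is at crop (385,350), the lid at (593,210) and the cup at (376,187). The spray head runs from (153,102) to its nozzle tip at (169,318), and the jug is turned by about 0.2 rad. I'll start towards the jug now.

>>> apply_moves:
  delta_pos:
    - [0,0,0]
    - [0,0,0]
    - [0,0,0]
    - [0,0,0]
    - [19,-28.6,0]
    - [19,-28.6,0]
    - [19,-28.6,0]
    - [19,-28.6,0]
    - [19,-28.6,0]
    - [19,-28.6,0]
    - [19,-28.6,0]
    - [19,-28.6,0]
    - [19,-28.6,0]
    - [19,-28.6,0]
    - [19,-28.6,0]
    - [19,-28.6,0]
    - [19,-28.6,0]
    - [19,-28.6,0]
    - [19,-28.6,0]
    - [19,-28.6,0]
  delta_rot:
    - [0,0,0.1162]
    - [0,0,0.1162]
    - [0,0,0.1162]
    - [0,0,0.1162]
    - [0,0,0]
    - [0,0,0]
    - [0,0,0]
    - [0,0,0]
    - [0,0,0]
    - [0,0,0]
    - [0,0,0]
    - [0,0,0]
    - [0,0,0]
    - [0,0,0]
    - [0,0,0]
    - [0,0,0]
    - [0,0,0]
    - [0,0,0]
    - [0,0,0]
    - [0,0,0]
  fingers: [85,85,85,85,85,85,85,85,85,85,85,85,85,85,85,85,85,85,85,85]

```text
clock: 1.77
ee_pos: [539.9, -10.0, 249.7]
tcp_rot: [-3.141, 0.001, 0.0]
ft_force: [0.4, -0.6, 0.4]
width: 85.1
gripper_force: 0.0
```

```bash
python3 - <<'E'
from h import *
cap('wrist','w1'); s=r.state(); print(s['clock'],s['ee_pos'],s['tcp_rot'])
d=np.load('pics/w1.npz'); 
for P in [(540,-12,165),(598,66,184),(597,-94,105),(617,-13,65)]:
    q=d['T']@[*P,1]; q=d['K']@q[:3]; print((q/q[2])[:2])
f='top0'
a=px(f,240+153/4,160+102/4,184);b=px(f,240+162/4,160+287/4,184);print(a,b,np.arctan2(*(a-b)[1::-1]))
# body ellipse of spray crop (175,215): shoulder about z 115
print(px(f,240+176/4,160+219/4,115))
E
```

```text
1.8167 [541.83607776  -5.8603654  249.49222656] [-3.13941683e+00 -5.99656352e-04  3.21862477e-03]
[317.68534638 262.66849755]
[142.84033774 155.71705377]
[448.3975818  143.41254023]
[318.63484222 109.46025866]
[625.1  67.1 184. ] [560.5  64.7 184. ] 0.037134624060764794
[596.2  64.5 115. ]
```

View pics/w1.png

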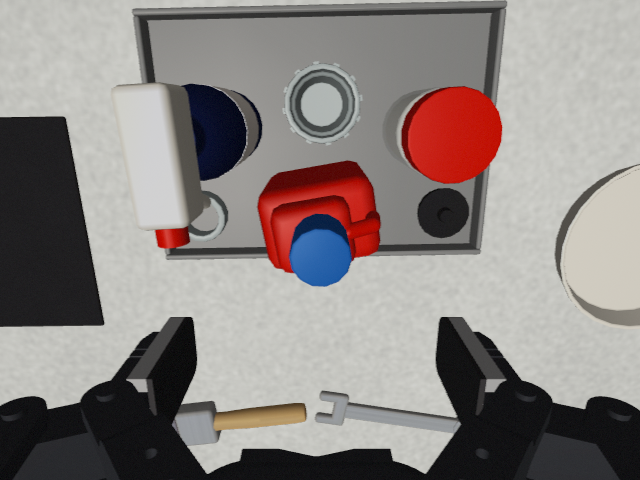

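The wrist view shows the cap at (320,250), the lid at (451,134), the cup at (321,103), and the head running from (149,85) to (162,229). I'll compute positions with the arm now settled.

```bash
python3 - <<'E'
from h import *
s=r.state(); print(s['clock'],s['ee_pos'])
f='w1'
for n,u,v,z in [('cap',320.5,250,165),('lid',451,134,105),('cup',321,103,65),('hb',149,85,184),('hf',163,229,184)]: print(n,px(f,u,v,z))
a,b=px(f,149,85,184),px(f,163,229,184);print(np.arctan2(*(a-b)[1::-1]))
E
```

```text
1.8167 [541.83607776  -5.8603654  249.49222656]
cap [547.1 -13.5 165. ]
lid [602.7 -95.1 105. ]
cup [621.3 -14.6  65. ]
hb [627.5  59.7 184. ]
hf [564.1  60.8 184. ]
-0.017348417082147054
```

```bash
python3 - <<'E'
from h import *
cap('wrist','w2'); print(r.state()['ee_pos'])
def blob(f,lo,hi,roi):
    im=cv2.cvtColor(cv2.imread(f'pics/{f}.png'),cv2.COLOR_BGR2HSV); m=cv2.inRange(im,lo,hi); k=np.zeros_like(m); x0,y0,x1,y1=roi; k[y0:y1,x0:x1]=m[y0:y1,x0:x1]
    n,l,st,c=cv2.connectedComponentsWithStats(k); i=1+st[1:,4].argmax(); cs,_=cv2.findContours((l==i).astype('uint8'),0,1)
    return cv2.minEnclosingCircle(cs[0])[0],cv2.minAreaRect(cs[0]),st[i]
for f,rc,rl in [('w2',(250,180,390,300),(390,70,520,200)),('top0',(310,225,370,275),(360,190,410,240))]:
    (c,_,s1)=blob(f,(100,120,40),(125,255,255),rc); print(f,'cap',c,s1,px(f,*c,165))
    (c,_,s1)=blob(f,(0,130,60),(10,255,255),rl); print('lid',c,s1,px(f,*c,105))
_,q,s1=blob('w2',(0,0,120),(180,60,255),(105,70,205,240));print(q,s1)
f='w2'; b=cv2.boxPoints(q); print([px(f,*p,184) for p in b])
E
```

```text
[540.54456713  -8.24499124 249.31216624]
w2 cap (327.5, 253.5) [ 298  218   62   72 3518] [547.3 -12.8 165. ]
lid (457.4185485839844, 135.7141876220703) [ 408   91  101   96 7615] [604.1 -94.4 105. ]
top0 cap (335.5931091308594, 247.0951385498047) [326 236  21  23 384] [539.8 -10.8 165. ]
lid (387.8244934082031, 212.50204467773438) [ 369  194   38   38 1119] [598.2 -94.9 105. ]
((154.5, 154.5), (169.0, 99.0), 90.0) [  105    70   100   170 14100]
[array([635.2,  82. , 184. ]), array([635.3,  40.5, 184. ]), array([561. ,  46.2, 184. ]), array([560.9,  93.1, 184. ])]
```

```bash
python3 - <<'E'
import cv2
im=cv2.imread('pics/w2.png')[60:270,90:340]
cv2.imwrite('pics/w2c.png',cv2.resize(im,None,fx=2.8,fy=2.8,interpolation=cv2.INTER_CUBIC))
E
```

```text
(no output)
```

View pics/w2c.png

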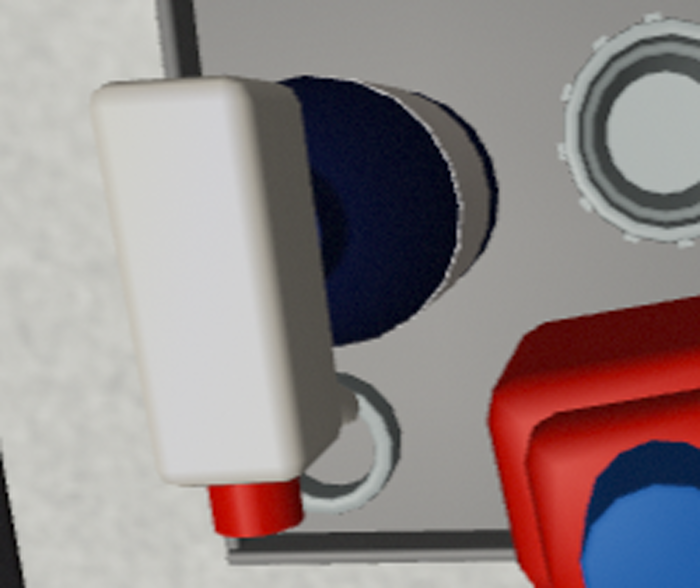

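The crop shows the spray head standing nearly straight, with a yaw of about 0, and the nozzle towards the robot at crop (255,510). Next I'll grip the jug cap.

>>> apply_moves:
  delta_pos:
    - [2.5,0,15]
    - [0,0,25]
    - [0,0,25]
    - [0,0,20]
    - [0,0,10.5]
    - [0,0,0]
    - [0,0,0]
    - [0,0,0]
    - [0,0,0]
    - [0,0,0]
    - [0,0,0]
    - [0,0,0]
    - [0,0,0]
    - [0,0,0]
    - [0,0,0]
  delta_rot:
    - [0,0,0]
    - [0,0,0]
    - [0,0,0]
    - [0,0,0]
    - [0,0,0]
    - [0,0,0]
    - [0,0,0]
    - [0,0,0]
    - [0,0,0]
    - [0,0,0]
    - [0,0,0]
    - [0,0,0]
    - [0,0,0]
    - [0,0,0]
    - [0,0,0]
  fingers: [85,85,85,85,85,85,85,20,20,20,20,20,20,20,20]

```text
clock: 3.12
ee_pos: [542.1, -11.9, 155.2]
tcp_rot: [3.141, -0.001, -0.0]
ft_force: [-0.8, -1.1, 6.4]
width: 32.4
gripper_force: 59.4
```

>>> apply_moves:
  delta_pos:
    - [0,0,-12]
    - [0,0,-24]
    - [0,0,-24]
    - [-12,0,0]
    - [-20,0,0]
    - [-20,0,0]
    - [-10,-10,0]
    - [-5,-20,0]
    - [-5,-26,0]
    - [-5,-30,0]
    - [-5,-30,0]
    - [-5,-30,0]
    - [0,-30,0]
    - [0,-30,0]
    - [0,-30,0]
    - [0,-30,0]
    - [0,-24,0]
    - [0,-16,0]
    - [0,-6,0]
    - [0,0,0]
  delta_rot:
    - [0,0,0]
    - [0,0,0]
    - [0,0,0]
    - [0,0,0]
    - [0,0,0]
    - [0,0,0]
    - [0,0,0]
    - [0,0,0]
    - [0,0,0]
    - [0,0,0]
    - [0,0,0]
    - [0,0,0]
    - [0,0,0]
    - [0,0,0]
    - [0,0,0]
    - [0,0,0]
    - [0,0,0]
    - [0,0,0]
    - [0,0,0]
    - [0,0,0]
  fingers: [20,20,20,20,20,20,20,20,20,20,20,20,20,20,20,20,20,20,20,20]

```text
clock: 4.78
ee_pos: [454.2, 301.0, 213.6]
tcp_rot: [3.141, 0.002, 0.002]
ft_force: [0.1, 0.5, -4.1]
width: 32.5
gripper_force: 60.7
```

>>> apply_moves:
  delta_pos:
    - [0,0,10]
    - [0,0,20]
    - [0,0,15]
    - [0,0,8]
    - [0,0,4]
    - [0,0,3]
    - [0,0,0]
    - [0,0,0]
    - [0,0,0]
  delta_rot:
    - [0,0,0]
    - [0,0,0]
    - [0,0,0]
    - [0,0,0]
    - [0,0,0]
    - [0,0,0]
    - [0,0,0]
    - [0,0,0]
    - [0,0,0]
  fingers: [20,20,20,20,20,20,20,20,20]

```text
clock: 5.53
ee_pos: [455.1, 300.3, 155.0]
tcp_rot: [-3.141, -0.001, -0.0]
ft_force: [-0.1, -0.4, -4.1]
width: 32.5
gripper_force: 60.8
```

>>> apply_moves:
  delta_pos:
    - [0,0,1]
    - [0,0,0.5]
    - [0,0,0]
    - [0,0,0]
    - [0,0,0]
    - [0,0,0]
    - [0,0,0]
    - [0,0,0]
    - [0,0,-15]
    - [0,0,-25]
    - [0,0,-30]
    - [0,0,-20]
  delta_rot:
    - [0,0,0]
    - [0,0,0]
    - [0,0,0]
    - [0,0,0]
    - [0,0,0]
    - [0,0,0]
    - [0,0,0]
    - [0,0,0]
    - [0,0,0]
    - [0,0,0]
    - [0,0,0]
    - [0,0,0]
  fingers: [20,20,20,85,85,85,85,85,85,85,85,85]

```text
clock: 6.53
ee_pos: [455.1, 300.4, 245.5]
tcp_rot: [-3.141, -0.002, 0.0]
ft_force: [0.7, 0.1, 0.4]
width: 85.1
gripper_force: 0.0
```

>>> apply_moves:
  delta_pos:
    - [14.4,23.6,0]
    - [14.4,23.6,0]
    - [14.4,23.6,0]
    - [14.4,23.6,0]
    - [14.4,23.6,0]
    - [14.4,23.6,0]
    - [14.4,23.6,0]
    - [14.4,23.6,0]
    - [14.4,23.6,0]
    - [14.4,23.6,0]
    - [0,0,0]
    - [0,0,0]
  delta_rot:
    - [0,0,0]
    - [0,0,0]
    - [0,0,0]
    - [0,0,0]
    - [0,0,0]
    - [0,0,0]
    - [0,0,0]
    - [0,0,0]
    - [0,0,0]
    - [0,0,0]
    - [0,0,0]
    - [0,0,0]
  fingers: [85,85,85,85,85,85,85,85,85,85,85,85]

```text
clock: 7.53
ee_pos: [599.1, 63.3, 242.5]
tcp_rot: [-3.141, 0.001, -0.002]
ft_force: [-0.7, 0.1, -0.4]
width: 84.9
gripper_force: 0.0
```

```bash
python3 - <<'E'
from h import *
cap('wrist','w3'); print(r.state()['ee_pos'])
E
```

```text
[598.67549862  64.34643398 242.75146089]
```

View pics/w3.png

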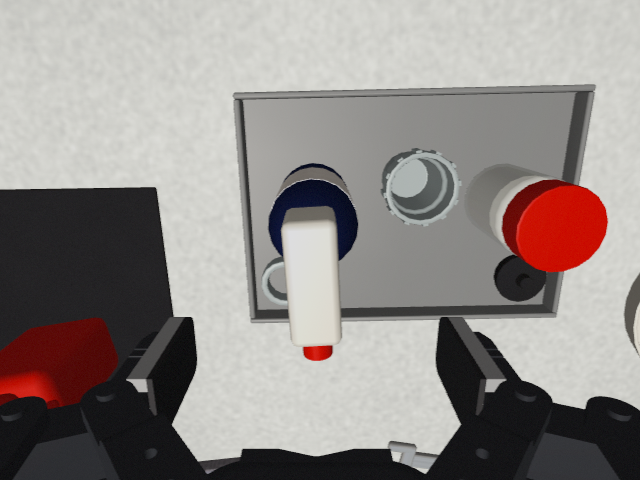

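The spray head is centred between the fingers, at columns 310 to 316 against a finger midline near 317, and it is straight. I'll descend and grip.

>>> apply_moves:
  delta_pos:
    - [0,-1,15]
    - [0,0,20]
    - [0,0,20]
    - [0,0,12]
    - [0,0,6]
    - [0,0,0]
    - [0,0,0]
    - [0,0,0]
    - [0,0,0]
    - [0,0,0]
    - [0,0,0]
    - [0,0,0]
    - [0,0,0]
    - [0,0,0]
    - [0,0,0]
  delta_rot:
    - [0,0,0]
    - [0,0,0]
    - [0,0,0]
    - [0,0,0]
    - [0,0,0]
    - [0,0,0]
    - [0,0,0]
    - [0,0,0]
    - [0,0,0]
    - [0,0,0]
    - [0,0,0]
    - [0,0,0]
    - [0,0,0]
    - [0,0,0]
    - [0,0,0]
  fingers: [85,85,85,85,85,85,15,15,15,15,15,15,15,15,15]

```text
clock: 8.83
ee_pos: [599.2, 65.2, 170.7]
tcp_rot: [3.142, -0.002, -0.0]
ft_force: [0.5, -0.2, 5.2]
width: 25.3
gripper_force: 58.4
```

>>> apply_moves:
  delta_pos:
    - [0,0,-10]
    - [0,0,-20]
    - [0,0,-20]
    - [-4,-10,0]
    - [-4,-20,0]
    - [-4,-28,0]
    - [-4,-30,0]
    - [-4,-30,0]
    - [-4,-30,0]
    - [-4,-30,0]
    - [-4,-30,0]
    - [-4,-30,0]
    - [-4,-28,0]
    - [-4,-20,0]
    - [0,-11,0]
    - [0,0,0]
    - [0,0,12]
    - [0,0,20]
    - [0,0,12]
    - [0,0,5]
  delta_rot:
    - [0,0,0]
    - [0,0,0]
    - [0,0,0]
    - [0,0,0]
    - [0,0,0]
    - [0,0,0]
    - [0,0,0]
    - [0,0,0]
    - [0,0,0]
    - [0,0,0]
    - [0,0,0]
    - [0,0,0]
    - [0,0,0]
    - [0,0,0]
    - [0,0,0]
    - [0,0,0]
    - [0,0,0]
    - [0,0,0]
    - [0,0,0]
    - [0,0,0]
  fingers: [15,15,15,15,15,15,15,15,15,15,15,15,15,15,15,15,15,15,15,15]

```text
clock: 10.5
ee_pos: [554.9, 361.0, 169.8]
tcp_rot: [3.141, 0.002, -0.001]
ft_force: [-2.4, 0.2, 15.7]
width: 25.5
gripper_force: 57.2
```

>>> apply_moves:
  delta_pos:
    - [0,0,1]
    - [0,0,1.2]
    - [0,0,0]
    - [0,0,0]
    - [0,0,0]
    - [0,0,0]
    - [0,0,0]
    - [0,0,0]
    - [0,0,0]
    - [0,0,-15]
    - [0,0,-25]
    - [0,0,-25]
    - [0,0,-10]
  delta_rot:
    - [0,0,0]
    - [0,0,0]
    - [0,0,0]
    - [0,0,0]
    - [0,0,0]
    - [0,0,0]
    - [0,0,0]
    - [0,0,0]
    - [0,0,0]
    - [0,0,0]
    - [0,0,0]
    - [0,0,0]
    - [0,0,0]
  fingers: [15,15,15,15,85,85,85,85,85,85,85,85,85]

```text
clock: 11.58
ee_pos: [555.5, 362.7, 247.4]
tcp_rot: [-3.14, -0.005, 0.0]
ft_force: [0.1, -0.2, 1.6]
width: 85.2
gripper_force: 0.0
```

>>> apply_moves:
  delta_pos:
    - [2.8,15,0]
    - [2.8,28,0]
    - [2.8,30,0]
    - [2.8,30,0]
    - [2.8,30,0]
    - [2.8,30,0]
    - [2.8,30,0]
    - [2.8,30,0]
    - [2.8,30,0]
    - [2.8,30,0]
    - [2.8,30,0]
    - [2.8,30,0]
    - [2.8,30,0]
    - [2.8,30,0]
    - [2.8,30,0]
    - [2.8,24.5,0]
    - [0,0,25]
    - [0,0,30]
    - [0,0,15]
    - [0,0,0]
  delta_rot:
    - [0,0,0]
    - [0,0,0]
    - [0,0,0]
    - [0,0,0]
    - [0,0,0]
    - [0,0,0]
    - [0,0,0]
    - [0,0,0]
    - [0,0,0]
    - [0,0,0]
    - [0,0,0]
    - [0,0,0]
    - [0,0,0]
    - [0,0,0]
    - [0,0,0]
    - [0,0,0]
    - [0,0,0]
    - [0,0,0]
    - [0,0,0]
    - [0,0,0]
  fingers: [85,85,85,85,85,85,85,85,85,85,85,85,85,85,85,85,85,85,85,85]

```text
clock: 13.25
ee_pos: [597.2, -95.4, 168.6]
tcp_rot: [-3.139, 0.008, -0.001]
ft_force: [0.1, 0.5, -0.0]
width: 84.9
gripper_force: 0.0
```

```bash
python3 - <<'E'
from h import *
cap('wrist','w4'); print(r.state()['ee_pos'])
cap('top','t4')
a=cv2.imread('pics/w4.png');b=cv2.imread('pics/t4.png')
cv2.imwrite('pics/m4.png',np.hstack([cv2.resize(a,(400,300)),cv2.resize(b,(400,300))]))
E
```

```text
[598.29152152 -95.50634768 171.4111493 ]
```

View pics/m4.png

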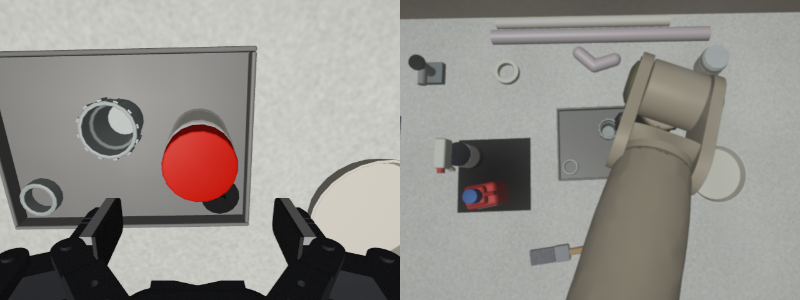

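The lid is centred between the fingers at wrist column 320, and the jug and spray stand on the mat. Next is the jar.

>>> apply_moves:
  delta_pos:
    - [0,0,15]
    - [0,0,25]
    - [0,0,20]
    - [0,0,12]
    - [0,0,5]
    - [0,0,0]
    - [0,0,0]
    - [0,0,0]
    - [0,0,0]
    - [0,0,0]
    - [0,0,0]
    - [0,0,0]
    - [0,0,0]
  delta_rot:
    - [0,0,0]
    - [0,0,0]
    - [0,0,0]
    - [0,0,0]
    - [0,0,0]
    - [0,0,0]
    - [0,0,0]
    - [0,0,0]
    - [0,0,0]
    - [0,0,0]
    - [0,0,0]
    - [0,0,0]
    - [0,0,0]
  fingers: [85,85,85,85,85,85,85,45,45,45,45,45,45]

```text
clock: 14.43
ee_pos: [600.3, -95.6, 98.4]
tcp_rot: [3.141, -0.002, 0.0]
ft_force: [-0.9, -0.6, 5.7]
width: 58.2
gripper_force: 64.2
```

>>> apply_moves:
  delta_pos:
    - [0,0,-15]
    - [0,0,-25]
    - [0,0,-25]
    - [0,0,-20]
    - [-4,-10,0]
    - [-4,-20,0]
    - [-4,-28,0]
    - [-4,-30,0]
    - [-4,-30,0]
    - [-4,-30,0]
    - [-4,-30,0]
    - [-4,-30,0]
    - [-4,-30,0]
    - [-4,-30,0]
    - [-5,-28,0]
    - [0,-22,0]
    - [0,-17.5,0]
    - [0,0,0]
    - [0,0,15]
    - [0,0,25]
  delta_rot:
    - [0,0,0]
    - [0,0,0]
    - [0,0,0]
    - [0,0,0]
    - [0,0,0]
    - [0,0,0]
    - [0,0,0]
    - [0,0,0]
    - [0,0,0]
    - [0,0,0]
    - [0,0,0]
    - [0,0,0]
    - [0,0,0]
    - [0,0,0]
    - [0,0,0]
    - [0,0,0]
    - [0,0,0]
    - [0,0,0]
    - [0,0,0]
    - [0,0,0]
  fingers: [45,45,45,45,45,45,45,45,45,45,45,45,45,45,45,45,45,45,45,45]

```text
clock: 16.1
ee_pos: [555.0, 240.7, 142.7]
tcp_rot: [-3.141, -0.004, 0.001]
ft_force: [0.9, 0.2, -2.6]
width: 58.5
gripper_force: 65.1
```

>>> apply_moves:
  delta_pos:
    - [0,0,20]
    - [0,0,15]
    - [0,0,7]
    - [0,0,3]
    - [0,0,0]
    - [0,0,0]
  delta_rot:
    - [0,0,0]
    - [0,0,0]
    - [0,0,0]
    - [0,0,0]
    - [0,0,0]
    - [0,0,0]
  fingers: [45,45,45,45,45,45]

```text
clock: 16.6
ee_pos: [554.7, 239.9, 97.4]
tcp_rot: [3.141, -0.001, -0.0]
ft_force: [-0.5, -1.3, 3.7]
width: 58.6
gripper_force: 65.5
```

>>> apply_moves:
  delta_pos:
    - [0,0,0.5]
    - [0,0,0]
    - [0,0,0]
    - [0,0,0]
    - [0,0,0]
    - [0,0,0]
    - [0,0,-20]
    - [0,0,-30]
    - [0,0,-30]
    - [6.3,15,0]
    - [6.3,26,0]
    - [6.3,28,0]
    - [6.3,28,0]
    - [6.3,28,0]
    - [6.3,28,0]
    - [6.3,28,0]
    - [6.3,28,0]
    - [6.3,26,0]
    - [6.3,18,0]
  delta_rot:
    - [0,0,0]
    - [0,0,0]
    - [0,0,0]
    - [0,0,0]
    - [0,0,0]
    - [0,0,0]
    - [0,0,0]
    - [0,0,0]
    - [0,0,0]
    - [0,0,0]
    - [0,0,0]
    - [0,0,0]
    - [0,0,0]
    - [0,0,0]
    - [0,0,0]
    - [0,0,0]
    - [0,0,0]
    - [0,0,0]
    - [0,0,0]
  fingers: [45,45,85,85,85,85,85,85,85,85,85,85,85,85,85,85,85,85,85]

```text
clock: 18.18
ee_pos: [617.8, -15.0, 176.1]
tcp_rot: [3.141, 0.0, -0.001]
ft_force: [-0.5, -0.1, 0.3]
width: 85.4
gripper_force: 0.0
```

```bash
python3 - <<'E'
from h import *
cap('wrist','w5'); print(r.state()['ee_pos'])
cap('top','t5')
a=cv2.imread('pics/w5.png');b=cv2.imread('pics/t5.png')
cv2.imwrite('pics/m5.png',np.hstack([cv2.resize(a,(400,300)),b[160:460,70:470]]))
E
```

```text
[618.64342526 -17.54534314 176.02480617]
```

View pics/m5.png

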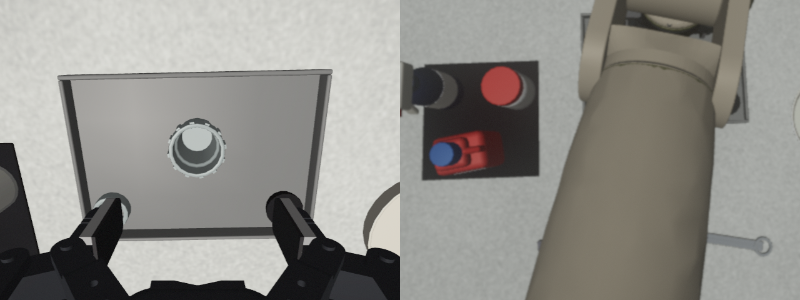

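All three stand on the mat, and the cup is centred between the fingers, with its column within 3 px. I'll descend on the cup.

>>> apply_moves:
  delta_pos:
    - [0,0,20]
    - [0,0,30]
    - [0,0,30]
    - [0,0,25]
    - [0,0,14]
    - [0,0,7]
    - [0,0,0]
    - [0,0,0]
    - [0,0,0]
    - [0,0,0]
    - [0,0,0]
    - [0,0,0]
    - [0,0,0]
    - [0,0,0]
  delta_rot:
    - [0,0,0]
    - [0,0,0]
    - [0,0,0]
    - [0,0,0]
    - [0,0,0]
    - [0,0,0]
    - [0,0,0]
    - [0,0,0]
    - [0,0,0]
    - [0,0,0]
    - [0,0,0]
    - [0,0,0]
    - [0,0,0]
    - [0,0,0]
  fingers: [85,85,85,85,85,85,85,40,40,40,40,40,40,40]

```text
clock: 19.45
ee_pos: [618.6, -12.9, 52.2]
tcp_rot: [3.141, -0.003, -0.0]
ft_force: [-0.5, -0.3, 6.0]
width: 51.5
gripper_force: 61.5
```

>>> apply_moves:
  delta_pos:
    - [0,0,-15]
    - [0,0,-25]
    - [0,0,-20]
    - [-5,12,0]
    - [-10,22,0]
    - [-11,26,0]
    - [-11,27,0]
    - [-11,27,0]
    - [-11,27,0]
    - [-11,27,0]
    - [-11,27,0]
    - [-11,27,0]
    - [-11,26,0]
    - [-10,22,0]
    - [-9.5,21,0]
    - [0,0,0]
    - [0,0,15]
    - [0,0,25]
    - [0,0,13]
    - [0,0,5]
  delta_rot:
    - [0,0,0]
    - [0,0,0]
    - [0,0,0]
    - [0,0,0]
    - [0,0,0]
    - [0,0,0]
    - [0,0,0]
    - [0,0,0]
    - [0,0,0]
    - [0,0,0]
    - [0,0,0]
    - [0,0,0]
    - [0,0,0]
    - [0,0,0]
    - [0,0,0]
    - [0,0,0]
    - [0,0,0]
    - [0,0,0]
    - [0,0,0]
    - [0,0,0]
  fingers: [40,40,40,40,40,40,40,40,40,40,40,40,40,40,40,40,40,40,40,40]

```text
clock: 21.12
ee_pos: [494.8, -303.2, 51.9]
tcp_rot: [-3.14, 0.001, -0.0]
ft_force: [-8.0, 9.3, 39.2]
width: 51.7
gripper_force: 65.4
```

>>> apply_moves:
  delta_pos:
    - [0,0,1]
    - [0,0,1]
    - [0,0,0]
  delta_rot:
    - [0,0,0]
    - [0,0,0]
    - [0,0,0]
  fingers: [40,40,40]

```text
clock: 21.37
ee_pos: [495.4, -303.3, 52.2]
tcp_rot: [3.142, -0.001, 0.0]
ft_force: [-3.3, 4.6, 14.5]
width: 51.4
gripper_force: 63.5
```

>>> apply_moves:
  delta_pos:
    - [0,0,-1]
    - [0,0,0]
    - [0,0,0]
    - [0,0,0]
    - [0,0,0]
    - [0,0,-20]
    - [0,0,-35]
    - [0,0,-35]
    - [0,0,-35]
    - [0,0,0]
    - [0,0,0]
  delta_rot:
    - [0,0,0]
    - [0,0,0]
    - [0,0,0]
    - [0,0,0]
    - [0,0,0]
    - [0,0,0]
    - [0,0,0]
    - [0,0,0]
    - [0,0,0]
    - [0,0,0]
    - [0,0,0]
  fingers: [40,85,85,85,85,85,85,85,85,85,85]

```text
clock: 22.28
ee_pos: [495.6, -304.2, 177.9]
tcp_rot: [3.139, -0.003, 0.0]
ft_force: [-0.4, 0.8, -1.3]
width: 84.8
gripper_force: 0.0
```

```bash
python3 - <<'E'
from h import *
cap('wrist','w6'); print(r.state()['ee_pos'])
cap('top','t6')
a=cv2.imread('pics/w6.png');b=cv2.imread('pics/t6.png')
cv2.imwrite('pics/m6.png',np.hstack([cv2.resize(a,(400,300)),b[160:460,70:470]]))
E
```

```text
[ 495.0250533  -303.64869205  176.09701899]
```

View pics/m6.png

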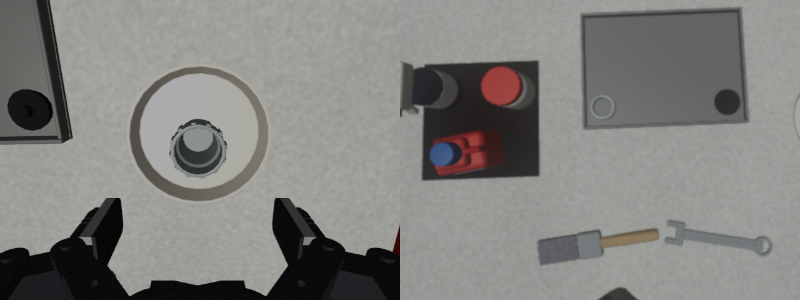

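The cup stands upright in the pan near its centre, in the wrist half at (198,148), and the three products are still on the mat. I'll return the jar first.

>>> apply_moves:
  delta_pos:
    - [0,-12,0]
    - [0,-22,0]
    - [3.5,-30,0]
    - [3.5,-30,0]
    - [3.5,-30,0]
    - [3.5,-30,0]
    - [3.5,-30,0]
    - [3.5,-30,0]
    - [3.5,-30,0]
    - [3.5,-30,0]
    - [3.5,-30,0]
    - [3.5,-30,0]
    - [3.5,-30,0]
    - [3.5,-30,0]
    - [3.5,-30,0]
    - [3.5,-30,0]
    - [3.5,-30,0]
    - [3.5,-30,0]
    - [3.5,-30,0]
    - [0,0,0]
  delta_rot:
    - [0,0,0]
    - [0,0,0]
    - [0,0,0]
    - [0,0,0]
    - [0,0,0]
    - [0,0,0]
    - [0,0,0]
    - [0,0,0]
    - [0,0,0]
    - [0,0,0]
    - [0,0,0]
    - [0,0,0]
    - [0,0,0]
    - [0,0,0]
    - [0,0,0]
    - [0,0,0]
    - [0,0,0]
    - [0,0,0]
    - [0,0,0]
    - [0,0,0]
  fingers: [85,85,85,85,85,85,85,85,85,85,85,85,85,85,85,85,85,85,85,85]

```text
clock: 24.05
ee_pos: [553.2, 245.2, 174.7]
tcp_rot: [-3.141, 0.002, 0.004]
ft_force: [-0.6, 0.0, 0.4]
width: 84.7
gripper_force: 0.0
```

>>> apply_moves:
  delta_pos:
    - [0,0,15]
    - [0,0,25]
    - [0,0,20]
    - [0,0,12]
    - [0,0,7.5]
    - [0,0,0]
    - [0,0,0]
    - [0,0,0]
    - [0,0,0]
    - [0,0,0]
    - [0,0,0]
    - [0,0,0]
    - [0,0,0]
  delta_rot:
    - [0,0,0]
    - [0,0,0]
    - [0,0,0]
    - [0,0,0]
    - [0,0,0]
    - [0,0,0]
    - [0,0,0]
    - [0,0,0]
    - [0,0,0]
    - [0,0,0]
    - [0,0,0]
    - [0,0,0]
    - [0,0,0]
  fingers: [85,85,85,85,85,85,85,45,45,45,45,45,45]

```text
clock: 25.13
ee_pos: [555.3, 240.3, 98.3]
tcp_rot: [-3.141, -0.002, -0.0]
ft_force: [-0.1, -2.0, 6.1]
width: 58.3
gripper_force: 64.0
```

Gripped. I'll lift 60 (no cup in the way now), carry the jar back, and lower it.

>>> apply_moves:
  delta_pos:
    - [0,0,-15]
    - [0,0,-25]
    - [0,0,-20]
    - [4,10,0]
    - [4,20,0]
    - [4,28,0]
    - [4,30,0]
    - [4,30,0]
    - [4,30,0]
    - [4,30,0]
    - [4,30,0]
    - [4,30,0]
    - [4,30,0]
    - [5,28,0]
    - [0,22,0]
    - [0,17.5,0]
    - [0,0,0]
    - [0,0,12]
    - [0,0,22]
    - [0,0,14]
  delta_rot:
    - [0,0,0]
    - [0,0,0]
    - [0,0,0]
    - [0,0,0]
    - [0,0,0]
    - [0,0,0]
    - [0,0,0]
    - [0,0,0]
    - [0,0,0]
    - [0,0,0]
    - [0,0,0]
    - [0,0,0]
    - [0,0,0]
    - [0,0,0]
    - [0,0,0]
    - [0,0,0]
    - [0,0,0]
    - [0,0,0]
    - [0,0,0]
    - [0,0,0]
  fingers: [45,45,45,45,45,45,45,45,45,45,45,45,45,45,45,45,45,45,45,45]

```text
clock: 26.8
ee_pos: [598.8, -94.9, 106.6]
tcp_rot: [-3.141, 0.002, -0.0]
ft_force: [-0.6, 0.7, -3.1]
width: 58.1
gripper_force: 65.0
```

>>> apply_moves:
  delta_pos:
    - [0,0,6]
    - [0,0,3]
    - [0,0,2]
    - [0,0,0]
    - [0,0,0]
  delta_rot:
    - [0,0,0]
    - [0,0,0]
    - [0,0,0]
    - [0,0,0]
    - [0,0,0]
  fingers: [45,45,45,45,45]

```text
clock: 27.22
ee_pos: [600.2, -94.9, 99.3]
tcp_rot: [3.141, -0.002, 0.0]
ft_force: [-0.7, 1.7, 5.0]
width: 58.0
gripper_force: 65.6
```

>>> apply_moves:
  delta_pos:
    - [0,0,0]
    - [0,0,0]
    - [0,0,0]
    - [0,0,0]
    - [0,0,-20]
    - [0,0,-35]
    - [0,0,-35]
    - [0,0,-35]
    - [0,0,-20.5]
    - [-5,-15,0]
    - [-5,-25,0]
    - [-5,-30,0]
    - [-5,-30,0]
    - [-5,-30,0]
    - [-5,-30,0]
    - [-5,-30,0]
    - [-5,-30,0]
    - [-4.8,-30,0]
    - [0,-30,0]
    - [0,-30,0]
  delta_rot:
    - [0,0,0]
    - [0,0,0]
    - [0,0,0]
    - [0,0,0]
    - [0,0,0]
    - [0,0,0]
    - [0,0,0]
    - [0,0,0]
    - [0,0,0]
    - [0,0,0]
    - [0,0,0]
    - [0,0,0]
    - [0,0,0]
    - [0,0,0]
    - [0,0,0]
    - [0,0,0]
    - [0,0,0]
    - [0,0,0]
    - [0,0,0]
    - [0,0,0]
  fingers: [85,85,85,85,85,85,85,85,85,85,85,85,85,85,85,85,85,85,85,85]

```text
clock: 28.88
ee_pos: [554.4, 216.3, 243.5]
tcp_rot: [3.142, -0.0, 0.0]
ft_force: [0.4, -1.0, -1.0]
width: 84.9
gripper_force: 0.0
```

>>> apply_moves:
  delta_pos:
    - [0,-30,0]
    - [0,-30,0]
    - [0,-30,0]
    - [0,-28,0]
    - [0,-20,0]
    - [0,-9.5,0]
    - [0,0,0]
    - [0,0,0]
  delta_rot:
    - [0,0,0]
    - [0,0,0]
    - [0,0,0]
    - [0,0,0]
    - [0,0,0]
    - [0,0,0]
    - [0,0,0]
    - [0,0,0]
  fingers: [85,85,85,85,85,85,85,85]

```text
clock: 29.55
ee_pos: [554.9, 361.7, 243.1]
tcp_rot: [3.141, 0.0, 0.0]
ft_force: [0.4, 0.3, 0.9]
width: 84.7
gripper_force: 0.0
```

Descend to 170 and grip the spray head.

>>> apply_moves:
  delta_pos:
    - [0,0,15]
    - [0,0,25]
    - [0,0,18]
    - [0,0,10]
    - [0,0,6]
    - [0,0,0]
    - [0,0,0]
    - [0,0,0]
    - [0,0,0]
    - [0,0,0]
    - [0,0,0]
    - [0,0,0]
    - [0,0,0]
    - [0,0,0]
  delta_rot:
    - [0,0,0]
    - [0,0,0]
    - [0,0,0]
    - [0,0,0]
    - [0,0,0]
    - [0,0,0]
    - [0,0,0]
    - [0,0,0]
    - [0,0,0]
    - [0,0,0]
    - [0,0,0]
    - [0,0,0]
    - [0,0,0]
    - [0,0,0]
  fingers: [85,85,85,85,85,85,15,15,15,15,15,15,15,15]

```text
clock: 30.72
ee_pos: [555.1, 362.3, 169.9]
tcp_rot: [-3.141, -0.001, -0.0]
ft_force: [-0.3, -1.1, 4.4]
width: 25.1
gripper_force: 59.9
```

>>> apply_moves:
  delta_pos:
    - [0,0,-10]
    - [0,0,-20]
    - [0,0,-20]
    - [4,10,0]
    - [4,20,0]
    - [4,28,0]
    - [4,30,0]
    - [4,30,0]
    - [4,30,0]
    - [4,30,0]
    - [4,30,0]
    - [4,30,0]
    - [4,28,0]
    - [4,20,0]
    - [0,11,0]
    - [0,0,0]
    - [0,0,12]
    - [0,0,18]
    - [0,0,12]
    - [0,0,4]
  delta_rot:
    - [0,0,0]
    - [0,0,0]
    - [0,0,0]
    - [0,0,0]
    - [0,0,0]
    - [0,0,0]
    - [0,0,0]
    - [0,0,0]
    - [0,0,0]
    - [0,0,0]
    - [0,0,0]
    - [0,0,0]
    - [0,0,0]
    - [0,0,0]
    - [0,0,0]
    - [0,0,0]
    - [0,0,0]
    - [0,0,0]
    - [0,0,0]
    - [0,0,0]
  fingers: [15,15,15,15,15,15,15,15,15,15,15,15,15,15,15,15,15,15,15,15]

```text
clock: 32.38
ee_pos: [597.5, 66.4, 170.9]
tcp_rot: [-3.141, 0.004, 0.001]
ft_force: [-5.2, -1.1, 25.2]
width: 25.3
gripper_force: 63.9
```

>>> apply_moves:
  delta_pos:
    - [0,0,1.5]
    - [0,0,1]
    - [0,0,0]
    - [0,0,0]
  delta_rot:
    - [0,0,0]
    - [0,0,0]
    - [0,0,0]
    - [0,0,0]
  fingers: [15,15,15,15]

```text
clock: 32.72
ee_pos: [599.0, 65.5, 171.3]
tcp_rot: [-3.142, -0.001, 0.0]
ft_force: [0.3, -0.2, -2.9]
width: 25.5
gripper_force: 59.5
```

>>> apply_moves:
  delta_pos:
    - [0,0,0.8]
    - [0,0,0]
    - [0,0,0]
  delta_rot:
    - [0,0,0]
    - [0,0,0]
    - [0,0,0]
  fingers: [15,15,15]

```text
clock: 32.97
ee_pos: [599.2, 65.2, 170.9]
tcp_rot: [3.142, -0.002, -0.0]
ft_force: [-0.0, 0.2, 4.7]
width: 24.9
gripper_force: 60.3
```

>>> apply_moves:
  delta_pos:
    - [0,0,0]
    - [0,0,0]
    - [0,0,0]
    - [0,0,0]
    - [0,0,0]
    - [0,0,-20]
    - [0,0,-30]
    - [0,0,-25]
    - [-14.4,-23.6,0]
    - [-14.4,-23.6,0]
    - [-14.4,-23.6,0]
    - [-14.4,-23.6,0]
    - [-14.4,-23.6,0]
    - [-14.4,-23.6,0]
    - [-14.4,-23.6,0]
    - [-14.4,-23.6,0]
    - [-14.4,-23.6,0]
    - [-14.4,-22.6,0]
    - [0,0,0]
    - [0,0,0]
  delta_rot:
    - [0,0,0]
    - [0,0,0]
    - [0,0,0]
    - [0,0,0]
    - [0,0,0]
    - [0,0,0]
    - [0,0,0]
    - [0,0,0]
    - [0,0,0]
    - [0,0,0]
    - [0,0,0]
    - [0,0,0]
    - [0,0,0]
    - [0,0,0]
    - [0,0,0]
    - [0,0,0]
    - [0,0,0]
    - [0,0,0]
    - [0,0,0]
    - [0,0,0]
  fingers: [85,85,85,85,85,85,85,85,85,85,85,85,85,85,85,85,85,85,85,85]

```text
clock: 34.63
ee_pos: [454.3, 301.0, 245.1]
tcp_rot: [3.142, -0.0, 0.002]
ft_force: [0.7, -0.5, -0.4]
width: 84.9
gripper_force: 0.0
```

>>> apply_moves:
  delta_pos:
    - [0,0,15]
    - [0,0,25]
    - [0,0,25]
    - [0,0,17]
    - [0,0,8.5]
    - [0,0,0]
    - [0,0,0]
    - [0,0,0]
    - [0,0,0]
    - [0,0,0]
    - [0,0,0]
    - [0,0,0]
    - [0,0,0]
    - [0,0,0]
    - [0,0,0]
  delta_rot:
    - [0,0,0]
    - [0,0,0]
    - [0,0,0]
    - [0,0,0]
    - [0,0,0]
    - [0,0,0]
    - [0,0,0]
    - [0,0,0]
    - [0,0,0]
    - [0,0,0]
    - [0,0,0]
    - [0,0,0]
    - [0,0,0]
    - [0,0,0]
    - [0,0,0]
  fingers: [85,85,85,85,85,85,85,20,20,20,20,20,20,20,20]

```text
clock: 35.88
ee_pos: [455.1, 300.3, 155.2]
tcp_rot: [-3.141, -0.001, 0.0]
ft_force: [0.1, -1.6, 5.6]
width: 32.7
gripper_force: 59.5
```

>>> apply_moves:
  delta_pos:
    - [0,0,-12]
    - [0,0,-24]
    - [0,0,-24]
    - [0,6,0]
    - [0,16,0]
    - [0,24,0]
    - [0,30,0]
    - [0,30,0]
    - [0,30,0]
    - [0,30,0]
    - [5,30,0]
    - [5,30,0]
    - [5,30,0]
    - [5,26,0]
    - [5,20,0]
    - [10,10,0]
    - [20,0,0]
    - [20,0,0]
    - [12,0,0]
    - [0,0,0]
  delta_rot:
    - [0,0,0]
    - [0,0,0]
    - [0,0,0]
    - [0,0,0]
    - [0,0,0]
    - [0,0,0]
    - [0,0,0]
    - [0,0,0]
    - [0,0,0]
    - [0,0,0]
    - [0,0,0]
    - [0,0,0]
    - [0,0,0]
    - [0,0,0]
    - [0,0,0]
    - [0,0,0]
    - [0,0,0]
    - [0,0,0]
    - [0,0,0]
    - [0,0,0]
  fingers: [20,20,20,20,20,20,20,20,20,20,20,20,20,20,20,20,20,20,20,20]

```text
clock: 37.55
ee_pos: [542.6, -12.1, 212.4]
tcp_rot: [-3.141, 0.002, -0.0]
ft_force: [-0.3, 0.0, -5.2]
width: 32.1
gripper_force: 60.7
```

>>> apply_moves:
  delta_pos:
    - [0,0,12]
    - [0,0,20]
    - [0,0,15]
    - [0,0,7]
    - [0,0,3]
    - [0,0,1]
    - [0,0,0]
    - [0,0,0]
    - [0,0,0]
  delta_rot:
    - [0,0,0]
    - [0,0,0]
    - [0,0,0]
    - [0,0,0]
    - [0,0,0]
    - [0,0,0]
    - [0,0,0]
    - [0,0,0]
    - [0,0,0]
  fingers: [20,20,20,20,20,20,20,20,20]

```text
clock: 38.3
ee_pos: [541.9, -11.8, 156.8]
tcp_rot: [3.141, -0.001, 0.0]
ft_force: [0.1, -0.1, -4.6]
width: 32.5
gripper_force: 60.8
```

>>> apply_moves:
  delta_pos:
    - [0,0,0.8]
    - [0,0,0.7]
    - [0,0,0]
    - [0,0,0]
    - [0,0,0]
    - [0,0,0]
    - [0,0,0]
    - [0,0,0]
    - [0,0,-15]
    - [0,0,-30]
    - [0,0,-30]
    - [0,0,-20]
  delta_rot:
    - [0,0,0]
    - [0,0,0]
    - [0,0,0]
    - [0,0,0]
    - [0,0,0]
    - [0,0,0]
    - [0,0,0]
    - [0,0,0]
    - [0,0,0]
    - [0,0,0]
    - [0,0,0]
    - [0,0,0]
  fingers: [20,20,20,85,85,85,85,85,85,85,85,85]

```text
clock: 39.3
ee_pos: [542.2, -11.8, 252.7]
tcp_rot: [3.141, -0.003, 0.0]
ft_force: [-0.3, 0.2, 0.0]
width: 84.9
gripper_force: 0.0
```

>>> apply_moves:
  delta_pos:
    - [-19,28.6,0]
    - [-19,28.6,0]
    - [-19,28.6,0]
    - [-19,28.6,0]
    - [-19,28.6,0]
    - [-19,28.6,0]
    - [-19,28.6,0]
    - [-19,28.6,0]
    - [-19,28.6,0]
    - [-19,28.6,0]
    - [-19,28.6,0]
    - [-19,28.6,0]
    - [-19,28.6,0]
    - [-19,28.6,0]
    - [0,0,0]
    - [0,0,0]
    - [0,0,0]
    - [0,0,0]
  delta_rot:
    - [0,0,0]
    - [0,0,0]
    - [0,0,0]
    - [0,0,0]
    - [0,0,0]
    - [0,0,0]
    - [0,0,0]
    - [0,0,0]
    - [0,0,0]
    - [0,0,0]
    - [0,0,0]
    - [0,0,0]
    - [0,0,0]
    - [0,0,0]
    - [0,0,0]
    - [0,0,0]
    - [0,0,0]
    - [0,0,0]
  fingers: [85,85,85,85,85,85,85,85,85,85,85,85,85,85,85,85,85,85]

```text
clock: 40.8
ee_pos: [276.4, -411.4, 250.1]
tcp_rot: [-3.141, -0.0, 0.001]
ft_force: [-1.3, -0.7, -0.6]
width: 85.0
gripper_force: 0.0
```

```bash
python3 - <<'E'
from h import *
cap('top','t7'); print(r.state()['clock'],r.state()['ee_pos'])
a=cv2.imread('pics/top0.png')[155:330,240:570];b=cv2.imread('pics/t7.png')[155:330,240:570]
cv2.imwrite('pics/m7.png',cv2.resize(np.vstack([a[:140],b]),None,fx=1.85,fy=1.85,interpolation=cv2.INTER_CUBIC))
def c(f,lo,hi,roi):
    x0,y0,x1,y1=roi; m=cv2.inRange(cv2.cvtColor(cv2.imread(f'pics/{f}.png')[y0:y1,x0:x1],cv2.COLOR_BGR2HSV),lo,hi); M=cv2.moments(m,True); return round(M['m10']/M['m00'],1),round(M['m01']/M['m00'],1),M['m00']
for f in('top0','t7'):
    print(f,c(f,(100,120,40),(125,255,255),(310,225,370,275)),c(f,(0,130,60),(10,255,255),(366,190,412,240)),c(f,(0,0,120),(180,60,255),(262,180,298,235)))
E
```

```text
40.85 [ 276.46474766 -411.35147171  250.11988101]
top0 (25.8, 22.1, 384.0) (21.7, 22.3, 1119.0) (17.0, 28.0, 826.0)
t7 (25.9, 21.5, 379.0) (21.6, 22.0, 1116.0) (17.5, 28.0, 837.0)
```

View pics/m7.png

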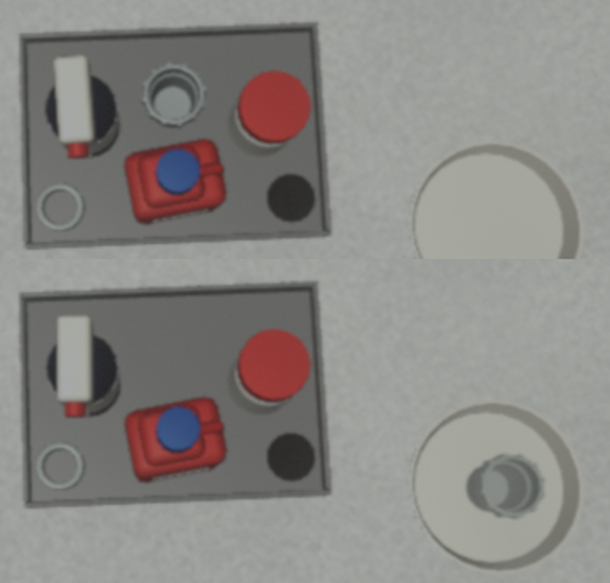

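The before and after views match to within 1 px (about 2 mm) for all three products, and the cup stands upright in the pan. I'll hand in.

```bash
python3 -c "
from workcell import r
print(r.finish_job())"
```

```text
the job is handed in; nothing more can be done
None
```

The job is handed in at about 41 s: the cup stands upright in the pan, and the spray, jug and jar stand upright within about 2 mm of their start spots in the top view; no verdict was returned.

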